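# Set up a three-point beam load test

## Robot

A 6-joint arm with a two-finger parallel gripper is mounted at the origin on the work surface. World frame = base frame: x ahead of the robot, y to its left, z up, the work surface at z = 0. Lengths are in m, angles in rad, forces in N, time in s.
With the tool pointing down it reaches from about 0.35 to 0.975 m from the base axis. Payload 4.9 kg.
Tool frame: the origin (TCP) lies at the very end of the fingers, on their centre line; the grasp point (between the pads) lies 19 mm behind it; z points along the fingers, y is the direction in which the jaws open and shut (so a half turn about z gives the same grasp; the last joint's range is limited). The gripper opens to 85 mm and grips with 20 to 120 N. Pads are 22 mm wide; open, the fingers measure 114 mm over their backs; the gripper's body (76 mm by 85 mm) begins 54 mm behind the grasp point. The pads swing forward as they close: fully open they stand 13 mm farther back than shut.
Start: joints at [-1.221, 0.053, 1.613, -0, 1.476, -0.119], TCP at [0.282, -0.558, 0.231] pointing down, gripper open.
Joint ranges: [-3.01, 3.01], [-1.01, 2.22], [0.06, 2.58], [-1.02, 4.17], [0.09, 2.62], [-3.14, 3.14]. Speed limits (rad/s): [2.57, 2.57, 3.14, 3.14, 3.14, 3.14].

## Interface

Orientations are given as a unit quaternion [w, x, y, z].
In Python, from plant import state, grab_frame, camera_model, job_done, search_frame, masks_of, place_of gives the robot as it stands.
- The arm moves only by the tool drive_tool, never from a script. Its argument "series" is a list of rows, each a list of 2 entries, a list of its own where there are three numbers: the shift along the world's x, y, z in m, then the turn, a rotation vector about the world's x, y, z in degrees. A call has 1 to 8 rows; each row is the pose to reach, as a shift and turn from the pose commanded when the call began; what a row does not reach only later rows make up. A row lasts 1/10 s, in which the tool goes at most 50 mm and 8.59 degrees, less where a joint would pass 70% of its speed; a pose out of reach is approached as far as the arm can. A call with a gripper value outside its range is refused whole. "fingers" is the closure, from -1 (fully open) to 1 (shut), so that 0 is half open, set as the call begins (left out, the last holds). The fingers move at their own pace and stop on an object; the grip force is fixed at half the most. Time passes only in rows, so rows that repeat a pose let the fingers close. It gives the time, the measured TCP pose, the force and the opening at its end, in the units of the state.
- state(): the state, without advancing time (a new reading comes with each control period).
- grab_frame(name): name is "scene" or "side" or "wrist"; returns the picture (420x560x3 uint8, red, green, blue); there is no depth.
- camera_model(name): a dict with "fovy" (degrees; the focal length in pixels is half the picture's height over the tangent of half this angle, whatever the lens; pixels are square), "cx", "cy" (the principal point, pixels), "D" ([k1, k2, p1, p2, k3] as OpenCV has them; the pictures are not rectified), "rvec" (rotation vector, rad) and "tvec" (3), from world to camera coordinates, as OpenCV has them. Camera axes: x right, y down, z forward; pixel columns grow to the right and rows downward; lengths in m; the calibration is good to about 2 mm. A picture is of the moment at which its call begins: read the wrist's pose just before it. camera_model takes no time and is no camera call; for the wrist camera it gives the pose at the moment of the call.
- job_done(): hands the job in, once; it reports no verdict.
Trained networks look in the newest picture that a camera, given by its name, has taken for a name from the list of things; names that differ only in an ending like _2 or _b are one class to them, and where a whole thing is asked for, a point or a joint stands for the part that bears it (a point fixed in the world has none). Each returns a list of dicts, best first, with "confidence" (0 to 1); they miss things now and then, are a little off and sometimes report something else, mostly with a low value. They report only what shows in the picture. A call takes as long as a camera call.
- search_frame(camera, name): "location" ([x, y, z] in m, in world coordinates, good to about 4 mm: the middle of the surface that is visible of it).
- masks_of(camera, name): "pixels" (420x560 bool, what is visible of it).
- place_of(camera, name): "location" ([x, y, z] in m, in world coordinates, good to about 4 mm: a listed point, or the origin of a listed thing).
The state is a dict: "time": time; "joint_pos": joint angles; "joint_vel": joint speeds; "joint_efforts": joint torques, N m; "tool_pos": TCP position; "tool_rot": TCP orientation; "contact_force": force on the tool from outside, world axes, zero at the start; "ft_torque": the same for the moment, N m; "gripper_width": opening from 0.0 (shut) to 1.0 (fully open).
Only numpy, scipy, OpenCV 4.12 (cv2) and the standard library are available. Lean on these libraries where they do the work, as an engineer would, in place of code of your own. Each camera call takes 0.05 s, during which the arm holds its last target.

## Task

Set up the beam load test on the steel base: stand the red support on the middle of the red pad and the blue support on the middle of the blue pad, each square to the base with its foot's longer side across the base, and lay the aluminium beam centred across both tops, in line with the base. Stand the brass weight upright on the beam's black centre band, midway between the supports, and stand the scale square on the middle of the white pad behind the beam, with a broad face towards it. Leave the steel weight and the black canister where they are.

Things in the scene. Friction and masses are not known exactly. Their poses are not given: they have to be found in the camera images.
- red_support: Red bending-test support painted red with a bare steel top. Foot 60 x 50 mm and 10 mm high; upright 50 mm (along x) by 30 mm (along y), flat top 60 mm above the origin; about 0.3 kg. Origin: centre of the underside. z up. Starts standing loose on the bench beside the test base. When set up, its y axis lies along the test base's long direction.
- blue_support: Blue bending-test support painted blue with a bare steel top. Foot 60 x 50 mm and 10 mm high; upright 50 mm (along x) by 30 mm (along y), flat top 60 mm above the origin; about 0.3 kg. Origin: centre of the underside. z up. Starts standing loose on the bench beside the test base. When set up, its y axis lies along the test base's long direction.
- beam: Straight aluminium box-section beam with a black band 30 mm wide round its middle: 240 mm long (y axis), 40 mm wide (x axis), 15 mm high, 0.16 kg. Origin: centre of the underside. Starts lying flat on the bench behind the test base, roughly parallel to the bench's far edge.
- brass_weight: Yellow brass test weight: round body 40 mm in diameter, 38 mm high, then a neck and a 26 mm head, 54 mm high in all; 0.4 kg. Origin: centre of the underside, z up. Starts standing on the bench.
- scale: Upright measuring scale: black foot 50 mm (x) by 60 mm (y), 10 mm high, carrying a white plate with black tick marks on both broad faces, 10 mm thick (x), 44 mm wide (y), reaching 110 mm above the underside; 0.2 kg. Origin: centre of the underside. Its broad faces look along +x and -x, and the two are alike.
- red_pad: Red pad, 80 mm (x) by 70 mm (y), 3 mm thick, fixed on the dark steel test base (a 6 mm plate, T-shaped, 280 mm long). Origin: centre of its underside, which is 6 mm above the bench, so its top is 9 mm above the bench. y axis: along the base's long direction, x axis: away from the robot across it. The red and blue pads lie 160 mm apart (centre to centre), at the two ends of the base; which is left and which right varies.
- blue_pad: Blue pad, 80 mm (x) by 70 mm (y), 3 mm thick, fixed on the dark steel test base (a 6 mm plate, T-shaped, 280 mm long). Origin: centre of its underside, which is 6 mm above the bench, so its top is 9 mm above the bench. y axis: along the base's long direction, x axis: away from the robot across it. Lies at the other end of the base from the red pad, 160 mm away centre to centre.
- white_pad: White pad, 80 mm (x) by 70 mm (y), 3 mm thick, fixed on the dark steel test base (a 6 mm plate, T-shaped, 280 mm long). Origin: centre of its underside, which is 6 mm above the bench, so its top is 9 mm above the bench. y axis: along the base's long direction, x axis: away from the robot across it. Lies behind (on the far side of) the line between red and blue pads: its centre is 85 mm along its own +x axis from the point midway between them.
- steel_weight: Grey steel test weight, same shape as the brass one; not used in this job and to be left standing. Origin: centre of the underside.
- canister: Black lidded canister with a green disc on its lid, 55 mm in diameter, 76 mm high; a bystander to be left standing. Origin: centre of the underside.

How it is judged:
At the end, for the whole second after the job is handed in: Supports and scale stand on their pads (centre 12 mm, 0.2 rad). The beam rests on both supports, its middle midway between them (12 mm across, 14 mm along, 0.15 rad). The brass weight stands on the beam within 12 mm of its middle. All upright and at rest (horizontal distance between red_support and red_pad below 0.012 m and angle between the y axis of red_support and the y axis of red_pad, either way round below 0.2 rad and z of red_support in the frame of red_pad between 0 and 0.007 m and horizontal distance between blue_support and blue_pad below 0.012 m and angle between the y axis of blue_support and the y axis of blue_pad, either way round below 0.2 rad and z of blue_support in the frame of blue_pad between 0 and 0.007 m and horizontal distance between scale and white_pad below 0.012 m and angle between the y axis of scale and the y axis of white_pad, either way round below 0.2 rad and z of scale in the frame of white_pad between 0 and 0.007 m and x of beam in the frame of white_pad between -0.097 and -0.073 m and y of beam in the frame of white_pad between -0.014 and 0.014 m and z of beam in the frame of white_pad between 0.059 and 0.067 m and angle between the y axis of beam and the y axis of white_pad, either way round below 0.15 rad and horizontal distance between brass_weight and beam below 0.012 m and z of brass_weight in the frame of beam between 0.011 and 0.019 m and angle between each of red_support, blue_support, scale, beam, brass_weight's own z axis and vertical below 0.08 rad and linear speed of each of red_support, blue_support, scale, beam, brass_weight below 0.02 m/s and angular speed of each of red_support, blue_support, scale, beam, brass_weight below 0.2 rad/s); the robot touches nothing.
It fails at once if the steel weight is disturbed (moved more than 25 mm) (distance of steel_weight from where it was at the start of the episode above 0.025 m).
It fails at once if the canister is disturbed (moved more than 25 mm) (distance of canister from where it was at the start of the episode above 0.025 m).
It also fails if it takes over 125 s, if anything falls off the work surface, if the arm or the gripper's body presses on something with over 40 N, if the wrist force passes 120 N, or if a joint passes its speed limit or range.

## Working session

There is one attempt and no reset: what is moved stays moved. The work goes in short steps, Python scripts to look and compute and a tool call to move; the robot and the scene stay as the last step left them, time stands still between calls to the robot, and variables do not carry over. Pictures are saved under pics/ and viewed, and the job is handed in when it is done.

Besides the shell and the picture viewer there is one more tool, called by a JSON object that holds its "op" and its "data". drive_tool: Moves the arm, as the interface text tells. Its arguments: {"type":"object","properties":{"series":{"type":"array","items":{"type":"array"}},"fingers":{"type":"number"}},"required":["series"]}

```bash
ls; mkdir -p pics; python3 - <<'E'
from plant import *
import cv2
s=state();print(s['time'],s['tool_pos'],s['tool_rot'],s['gripper_width'])
for n in ['scene','side','wrist']:
    im=grab_frame(n);cv2.imwrite(f'pics/a_{n}.png',im[:,:,::-1]);m=camera_model(n);print(n,m)
    if n!='wrist':
        for k in ['red_support','blue_support','beam','brass_weight','scale','red_pad','blue_pad','white_pad','steel_weight','canister']:
            r=place_of(n,k);print(k,[(d['location'],round(d['confidence'],2)) for d in r[:2]])
print(state()['time'])
E
```

```text
pics
0.0 [ 0.28217623 -0.55698309  0.2300629 ] [-1.01696186e-03  9.72656289e-01  2.32247056e-01 -1.22744989e-04] 1.0029505044577505
scene {'fovy': 47.72478258984607, 'cx': 285.70152060332754, 'cy': 205.99471183961165, 'D': array([-0.00582847,  0.        ,  0.        ,  0.        ,  0.        ]), 'rvec': array([ 2.17910091,  0.81577004, -0.39375595]), 'tvec': array([-0.37773093, -0.17673528,  1.38746095])}
red_support [([0.3569, -0.3033, 0.0043], 0.78)]
blue_support [([0.5857, 0.2962, 0.0015], 0.91), ([0.4379, -0.0376, 0.0078], 0.42)]
beam []
brass_weight [([0.4879, 0.3644, -0.0038], 0.79)]
scale [([0.6012, -0.2934, 0.0012], 0.57)]
red_pad [([0.4383, -0.0373, 0.0056], 0.71), ([0.3463, 0.3162, 0.0004], 0.17)]
blue_pad [([0.481, 0.1156, 0.0057], 0.87), ([0.4394, -0.0406, 0.0055], 0.25)]
white_pad [([0.5439, 0.0166, 0.0036], 0.68), ([0.4831, 0.1144, 0.0092], 0.68)]
steel_weight [([0.4838, -0.3786, -0.0017], 0.72), ([0.343, 0.3138, -0.002], 0.42)]
canister [([0.3436, 0.3123, -0.0013], 0.73), ([0.5871, 0.2972, 0.0062], 0.61)]
side {'fovy': 50.00929554837992, 'cx': 282.99111466309193, 'cy':
[... 308 characters left out ...]
82, -0.2947, -0.0016], 0.6), ([0.5811, 0.2978, 0.0013], 0.57)]
beam [([0.6869, -0.0114, 0.0018], 0.56)]
brass_weight [([0.4831, 0.3658, 0.0041], 0.79)]
scale [([0.6009, -0.2924, -0.0049], 0.55)]
red_pad [([0.4373, -0.0377, 0.0064], 0.66)]
blue_pad [([0.4817, 0.1212, 0.0059], 0.89)]
white_pad [([0.5451, 0.009, 0.006], 0.57)]
steel_weight [([0.4819, -0.3808, 0.0015], 0.81)]
canister [([0.3436, 0.3142, -0.0043], 0.56)]
wrist {'fovy': 65.80153821246967, 'cx': 284.41306683966445, 'cy': 209.0207447567881, 'D': array([-0.01450982,  0.        ,  0.        ,  0.        ,  0.        ]), 'rvec': array([-2.4369391 ,  1.4963978 ,  0.23911347]), 'tvec': array([-0.62675035, -0.04129062,  0.37952311])}
1.15
```

View pics/a_scene.png

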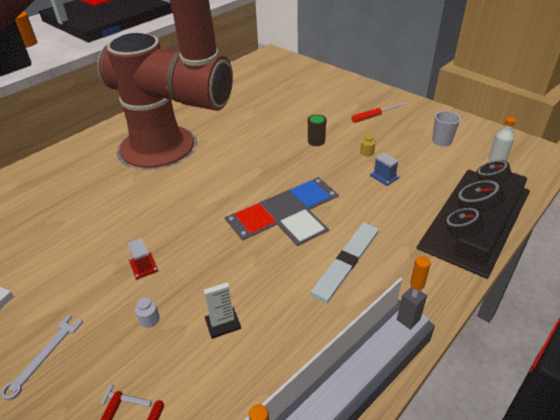

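View pics/a_side.png

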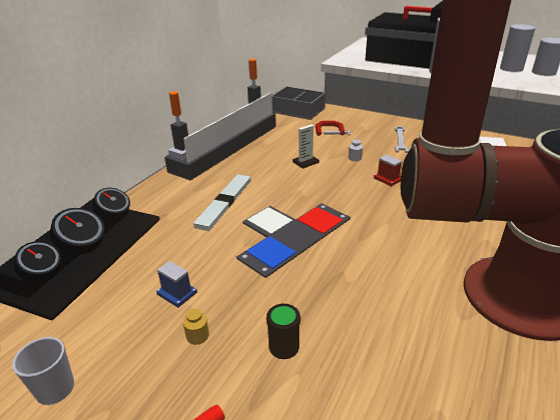

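View pics/a_wrist.png

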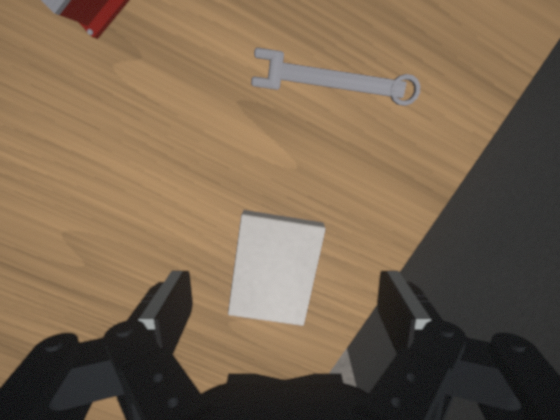

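```bash
cat > h.py <<'E'
from plant import *
import numpy as np, cv2
from scipy.optimize import minimize
def box(cx,cy,z0,sx,sy,h):
    return np.array([[cx+a*sx/2,cy+b*sy/2,z0+c*h] for a in(-1,1) for b in(-1,1) for c in(0,1)])
def cyl(r,z0,h):
    t=np.linspace(0,2*np.pi,33)[:-1]
    return np.array([[r*np.cos(a),r*np.sin(a),z] for a in t for z in(z0,z0+h)])
M={'support':[box(0,0,0,.06,.05,.01),box(0,0,.01,.05,.03,.05)],
'beam':[box(0,0,0,.04,.24,.015)],
'scale':[box(0,0,0,.05,.06,.01),box(0,0,.01,.01,.044,.1)],
'weight':[cyl(.02,0,.038),cyl(.013,.038,.016)],
'pad':[box(0,0,0,.08,.07,.003)], 'can':[cyl(.0275,0,.076)]}
def Kof(m):
    f=210/np.tan(np.radians(m['fovy'])/2)
    return np.array([[f,0,m['cx']],[0,f,m['cy']],[0,0,1]])
def proj(P,m): return cv2.projectPoints(np.asarray(P,float).reshape(-1,3),m['rvec'],m['tvec'],Kof(m),m['D'])[0][:,0]
def place(P,p,z):
    c,s=np.cos(p[2]),np.sin(p[2]); return P@np.array([[c,s,0],[-s,c,0],[0,0,1]])+[p[0],p[1],z]
S=4
def sil(parts,p,z,m):
    im=np.zeros((420*S,560*S),np.uint8)
    for P in parts:
        h=cv2.convexHull(((proj(place(P,p,z),m)+.5)*S).astype(np.float32)).astype(np.int32)
        cv2.fillConvexPoly(im,h,1)
    return cv2.resize(im.astype(np.float32),(560,420),interpolation=cv2.INTER_AREA)
def fit(model,z,masks,p0,nyaw=True):
    """masks: list of (bool mask, cammodel)"""
    def cost(p):
        c=0
        for k,m in masks:
            s=sil(M[model],p,z,m); c+=np.abs(s-k).sum()/k.sum()
        return c/len(masks)
    best=None
    for y in ([p0[2]+d for d in (-.6,-.3,0,.3,.6)] if nyaw else [p0[2]]):
        i=np.array([[p0[0],p0[1],y]]+[[p0[0]+a,p0[1]+b,y+c] for a,b,c in((.006,0,0),(0,.006,0),(0,0,.15))])
        r=minimize(cost,i[0],method='Nelder-Mead',options=dict(initial_simplex=i,xatol=2e-4,fatol=1e-4,maxiter=120))
        if best is None or r.fun<best.fun: best=r
    return best.x,best.fun
def ray(px,m,z):
    u=cv2.undistortPoints(np.array([[px]],float),Kof(m),m['D'])[0,0]
    R=cv2.Rodrigues(m['rvec'])[0]; d=R.T@np.array([u[0],u[1],1]); o=-R.T@m['tvec']
    return o+d*(z-o[2])/d[2]
def overlay(im,model,p,z,m,out,scale=1,crop=None):
    v=np.ascontiguousarray(im[:,:,::-1])
    for P in M[model]:
        h=cv2.convexHull(proj(place(P,p,z),m).astype(np.float32)).astype(np.int32); cv2.polylines(v,[h],True,(0,255,0),1)
    if crop: a,b,c,d=crop; v=cv2.resize(v[a:b,c:d],None,fx=scale,fy=scale,interpolation=cv2.INTER_CUBIC)
    cv2.imwrite(out,v)
E
cat > m1.py <<'E'
from h import *
G={'red_support':('support',.357,-.304,0),'blue_support':('support',.583,.297,0),'beam':('beam',.687,-.011,-.1),'brass_weight':('weight',.486,.365,0),'scale':('scale',.601,-.293,0),'steel_weight':('weight',.483,-.38,0),'canister':('can',.3436,.313,0),
'red_pad':('pad',.438,-.0375,-.27),'blue_pad':('pad',.481,.118,-.27),'white_pad':('pad',.5435,.013,-.27)}
for c in ['scene','side']:
    grab_frame(c)
out={}
ms={k:[] for k in G}
for c in ['scene','side']:
    m=camera_model(c)
    for k,g in G.items():
        z=.006 if 'pad' in k else 0
        best=None
        for d in masks_of(c,k)[:3]:
            px=d['pixels']
            if px.sum()<50: continue
            s=sil(M[g[0]],g[1:],z,m)
            iou=np.minimum(s,px).sum()/np.maximum(s,px).sum()
            if best is None or iou>best[0]: best=(iou,px)
        if best and best[0]>.2: ms[k].append((best[1],m,c))
for k,g in G.items():
    z=.006 if 'pad' in k else 0
    for sel in [ms[k]]+[[q] for q in ms[k]]:
        if not sel: continue
        p,f=fit(g[0],z,[(a,b) for a,b,_ in sel],g[1:],g[0] not in('weight','can'))
        print(k,[q[2] for q in sel],p.round(4),round(f,3))
print(state()['time'])
E
time python3 m1.py
```

```text
red_support ['scene', 'side'] [ 0.3593 -0.3053 -0.3758] 0.095
red_support ['scene'] [ 0.3584 -0.3052 -0.3757] 0.102
red_support ['side'] [ 0.3602 -0.3059 -0.3166] 0.082
blue_support ['scene', 'side'] [ 0.5871  0.2993 -0.144 ] 0.049
blue_support ['scene'] [ 0.5866  0.2984 -0.1281] 0.045
blue_support ['side'] [ 0.5875  0.3002 -0.1363] 0.036
beam ['scene', 'side'] [ 0.6885 -0.0079  0.1402] 0.077
beam ['scene'] [ 0.6869 -0.0068  0.1498] 0.049
beam ['side'] [ 0.69   -0.0082  0.1492] 0.07
brass_weight ['scene', 'side'] [0.4879 0.364  0.0305] 0.09
brass_weight ['scene'] [0.4885 0.3625 0.129 ] 0.094
brass_weight ['side'] [0.4887 0.3644 0.1527] 0.068
scale ['side'] [ 0.6027 -0.2927 -0.5103] 0.068
scale ['side'] [ 0.6027 -0.2927 -0.5103] 0.068
steel_weight ['scene', 'side'] [ 0.4823 -0.3791  0.1102] 0.096
steel_weight ['scene'] [ 0.4835 -0.3797  0.1471] 0.096
steel_weight ['side'] [ 0.4821 -0.3791  0.1736] 0.092
canister ['scene', 'side'] [0.3449 0.3137 0.0717] 0.078
canister ['scene'] [0.3441 0.3148 0.0444] 0.077
canister ['side'] [0.3452 0.3139 0.0597] 0.078
red_pad ['scene', 'side'] [ 0.4408 -0.0382 -0.2475] 0.084
red_pad ['scene'] [ 0.4403 -0.0386 -0.2689] 0.101
red_pad ['side'] [ 0.4417 -0.0388 -0.2551] 0.058
blue_pad ['scene', 'side'] [ 0.4835  0.1153 -0.2822] 0.093
blue_pad ['scene'] [ 0.4821  0.1154 -0.2831] 0.075
blue_pad ['side'] [ 0.4854  0.115  -0.2587] 0.093
white_pad ['scene', 'side'] [ 0.5443  0.0145 -0.2699] 0.072
white_pad ['scene'] [ 0.5423  0.0145 -0.2726] 0.043
white_pad ['side'] [ 0.5469  0.0144 -0.2654] 0.059
2.25
real	2m0.341s
user	1m27.781s
sys	0m30.077s
```

{"op": "drive_tool", "data": {"series": [[[0.077,0.252,0.0],[0,0,-8]],[[0.077,0.252,0.0],[0,0,-16]],[[0.077,0.252,0.0],[0,0,-24]],[[0.077,0.252,0.0],[0,0,-32]],[[0.077,0.252,0.0],[0,0,-40]],[[0.077,0.252,0.0],[0,0,-48]],[[0.077,0.252,0.0],[0,0,-48]],[[0.077,0.252,0.0],[0,0,-48]]]}}

```text
time: 3.05
tool_pos: [0.3595, -0.3058, 0.2316]
tool_rot: [0.0, 0.983, -0.182, 0.0]
contact_force: [0.1, -0.7, -0.4]
gripper_width: 0.996
```

```bash
cat >> h.py <<'E'
def tool():
    from scipy.spatial.transform import Rotation as Ro
    s=state(); q=s['tool_rot']; R=Ro.from_quat([q[1],q[2],q[3],q[0]]).as_matrix()
    y=R[:,1]; a=np.degrees(np.arctan2(-y[0],y[1])); a=(a+90)%180-90
    print('t %.2f pos %s jawyaw %.2f zaxis %s F %s w %.3f'%(s['time'],s['tool_pos'].round(4),a,R[:,2].round(4),np.round(s['contact_force'],1),s['gripper_width']))
    return s['tool_pos'],a
def wrist(name,model,p0,z,out,nyaw=False):
    m=camera_model('wrist'); im=grab_frame('wrist'); ds=masks_of('wrist',name)
    best=None
    for d in ds[:3]:
        px=d['pixels']
        if px.sum()<50: continue
        s=sil(M[model],p0,z,m); iou=np.minimum(s,px).sum()/np.maximum(s,px).sum()
        if best is None or iou>best[0]: best=(iou,px)
    if best is None: print('none'); cv2.imwrite(out,im[:,:,::-1]); return
    p,f=fit(model,z,[(best[1],m)],p0,nyaw); print(name,p.round(4),'yawdeg %.1f'%np.degrees(p[2]),'cost %.3f'%f)
    overlay(im,model,p,z,m,out); return p
E
python3 - <<'E'
from h import *
tool()
wrist('red_support','support',[.3593,-.3053,-.37],0,'pics/w1.png')
tool()
E
```

```text
t 3.05 pos [ 0.3595 -0.3058  0.2316] jawyaw -20.96 zaxis [ 3.e-04 -1.e-03 -1.e+00] F [ 0.1 -0.7 -0.4] w 0.996
red_support [ 0.3588 -0.3077 -0.3604] yawdeg -20.6 cost 0.043
t 3.15 pos [ 0.3591 -0.3065  0.2314] jawyaw -21.10 zaxis [-1.e-04 -3.e-04 -1.e+00] F [ 0.1 -1.2  0.1] w 1.000
```

View pics/w1.png

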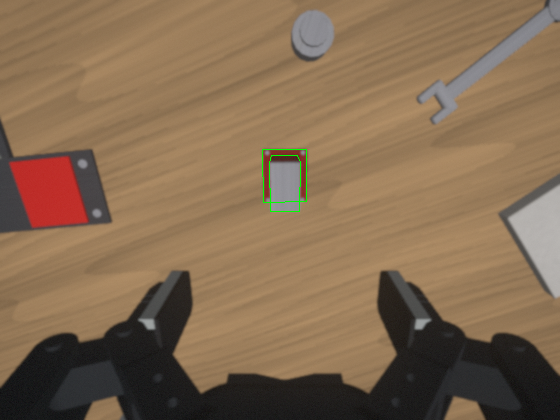

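{"op": "drive_tool", "data": {"series": [[[0,-0.001,-0.05],[0,0,0]],[[0,-0.001,-0.1],[0,0,0]],[[0,-0.001,-0.15],[0,0,0]],[[0,-0.001,-0.18],[0,0,0]],[[0,-0.001,-0.203],[0,0,0]],[[0,-0.001,-0.203],[0,0,0]]]}}

```text
time: 3.75
tool_pos: [0.3566, -0.305, 0.0242]
tool_rot: [-0.003, 0.983, -0.184, -0.003]
contact_force: [0.3, 0.7, -0.7]
gripper_width: 0.998
```

{"op": "drive_tool", "data": {"series": [[[0,0,0],[0,0,0]],[[0,0,0],[0,0,0]],[[0,0,0],[0,0,0]],[[0,0,0],[0,0,0]],[[0,0,0],[0,0,0]],[[0,0,0],[0,0,0]],[[0,0,0],[0,0,0]],[[0,0,0],[0,0,0]]], "fingers": 1}}

```text
time: 4.55
tool_pos: [0.3603, -0.3076, 0.03]
tool_rot: [0.001, 0.983, -0.183, 0.001]
contact_force: [0.1, 0.4, 6.2]
gripper_width: 0.34
```

```bash
python3 -c "
from h import *
tool()"
```

```text
t 4.55 pos [ 0.3603 -0.3076  0.03  ] jawyaw -21.13 zaxis [ 0.0019 -0.0024 -1.    ] F [0.1 0.4 6.2] w 0.340
```

{"op": "drive_tool", "data": {"series": [[[0,0,0.03],[0,0,0]],[[0,0,0.08],[0,0,0]],[[0.02,0.04,0.1],[0,0,2]],[[0.03,0.09,0.1],[0,0,5.5]],[[0.045,0.135,0.1],[0,0,5.5]],[[0.06,0.18,0.1],[0,0,5.5]],[[0.07,0.225,0.1],[0,0,5.5]],[[0.081,0.268,0.1],[0,0,5.5]]]}}

```text
time: 5.35
tool_pos: [0.4398, -0.0364, 0.1277]
tool_rot: [-0.0, 0.991, -0.136, -0.0]
contact_force: [1.6, -0.6, -2.8]
gripper_width: 0.341
```

{"op": "drive_tool", "data": {"series": [[[0,0,0],[0,0,0]],[[0,0,0],[0,0,0]],[[0,0,0],[0,0,0]],[[0,0,0],[0,0,0]]]}}

```text
time: 5.75
tool_pos: [0.44, -0.0397, 0.1281]
tool_rot: [0.0, 0.991, -0.137, -0.0]
contact_force: [-0.2, 0.2, -2.0]
gripper_width: 0.342
```

```bash
python3 - <<'E'
from h import *
tool()
tool()
for c in ['scene','side','wrist']:
    m=camera_model(c); im=grab_frame(c)
    P,y=tool()
    v=np.ascontiguousarray(im[:,:,::-1])
    for mdl,x,yy,z in [('pad',.4408,-.0391,.006),('pad',.4836,.1151,.006),('pad',.5441,.0153,.006)]:
        for B in M[mdl]:
            cv2.polylines(v,[cv2.convexHull(proj(place(B,[x,yy,-.271],z),m).astype(np.float32)).astype(np.int32)],True,(0,255,0),1)
    cv2.imwrite(f'pics/b_{c}.png',v)
E
```

```text
t 5.75 pos [ 0.44   -0.0397  0.1281] jawyaw -15.77 zaxis [-5.e-04 -2.e-04 -1.e+00] F [-0.2  0.2 -2. ] w 0.342
t 5.75 pos [ 0.44   -0.0397  0.1281] jawyaw -15.77 zaxis [-5.e-04 -2.e-04 -1.e+00] F [-0.2  0.2 -2. ] w 0.342
t 5.80 pos [ 0.4401 -0.0397  0.1281] jawyaw -15.77 zaxis [-4.e-04 -1.e-04 -1.e+00] F [ 1.3 -0.5 -2. ] w 0.343
t 5.85 pos [ 0.4402 -0.0397  0.1282] jawyaw -15.77 zaxis [-2.e-04 -0.e+00 -1.e+00] F [-0.   0.7 -2.9] w 0.339
t 5.90 pos [ 0.4402 -0.0396  0.1282] jawyaw -15.76 zaxis [-1.e-04 -1.e-04 -1.e+00] F [ 0.1  0.5 -2.9] w 0.338
```

View pics/b_wrist.png

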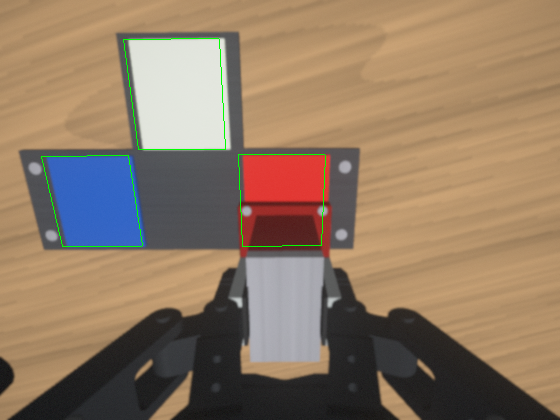

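View pics/b_scene.png

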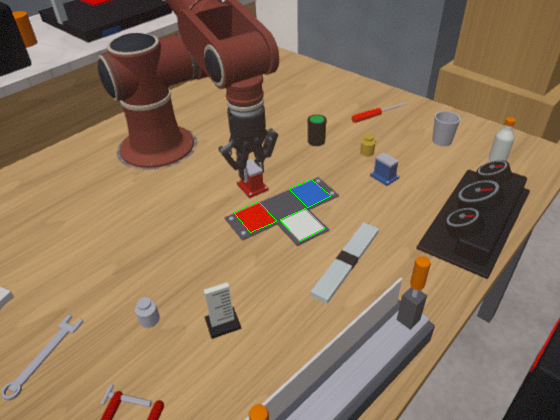

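View pics/b_side.png

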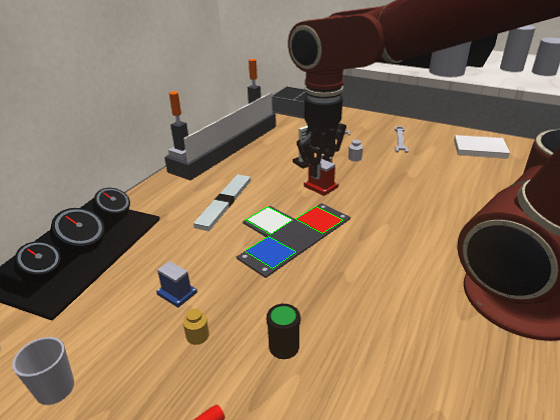

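{"op": "drive_tool", "data": {"series": [[[0,-0.001,-0.04],[0,0,0.2]],[[0,-0.001,-0.07],[0,0,0.2]],[[0,-0.001,-0.083],[0,0,0.2]],[[0,-0.001,-0.088],[0,0,0.2]],[[0,-0.001,-0.0905],[0,0,0.2]],[[0,-0.001,-0.0905],[0,0,0.2]]]}}

```text
time: 6.5
tool_pos: [0.4417, -0.0401, 0.0394]
tool_rot: [0.0, 0.991, -0.135, 0.001]
contact_force: [-0.1, 0.4, -2.0]
gripper_width: 0.34
```

{"op": "drive_tool", "data": {"series": [[[0,0,0],[0,0,0]],[[0,0,0],[0,0,0]]]}}

```text
time: 6.7
tool_pos: [0.4416, -0.04, 0.0391]
tool_rot: [0.0, 0.991, -0.134, 0.002]
contact_force: [-0.3, 1.1, -0.7]
gripper_width: 0.344
```

{"op": "drive_tool", "data": {"series": [[[0,0,-0.001],[0,0,0]],[[0,0,-0.001],[0,0,0]]]}}

```text
time: 6.9
tool_pos: [0.4417, -0.0399, 0.039]
tool_rot: [0.0, 0.991, -0.134, 0.001]
contact_force: [-3.8, 0.9, 8.8]
gripper_width: 0.344
```

{"op": "drive_tool", "data": {"series": [[[0,0,0],[0,0,0]],[[0,0,0],[0,0,0]],[[0,0,0],[0,0,0]],[[0,0,0],[0,0,0]],[[0,0,0.03],[0,0,0]],[[0,0,0.08],[0,0,0]],[[0,0,0.13],[0,0,0]],[[0,0,0.16],[0,0,0]]], "fingers": -1}}

```text
time: 7.7
tool_pos: [0.4417, -0.0399, 0.2012]
tool_rot: [0.0, 0.991, -0.134, 0.003]
contact_force: [1.7, -0.8, 0.1]
gripper_width: 0.998
```

{"op": "drive_tool", "data": {"series": [[[0.02,-0.03,0.05],[0,0,8]],[[0.04,-0.07,0.05],[0,0,16]],[[0.06,-0.11,0.05],[0,0,24]],[[0.08,-0.15,0.05],[0,0,32]],[[0.1,-0.19,0.05],[0,0,40]],[[0.12,-0.22,0.05],[0,0,48]],[[0.14,-0.24,0.05],[0,0,56]],[[0.16,-0.253,0.05],[0,0,64]]]}}

```text
time: 8.5
tool_pos: [0.6008, -0.2945, 0.2459]
tool_rot: [-0.0, 0.911, 0.413, -0.0]
contact_force: [0.2, 0.0, 0.1]
gripper_width: 0.997
```

{"op": "drive_tool", "data": {"series": [[[0,0,0],[0,0,8]],[[0,0,0],[0,0,12.4]],[[0,0,0],[0,0,12.4]],[[0,0,0],[0,0,12.4]]]}}

```text
time: 8.9
tool_pos: [0.6003, -0.2925, 0.2464]
tool_rot: [-0.0, 0.862, 0.507, -0.0]
contact_force: [-0.1, -0.1, -0.6]
gripper_width: 0.999
```

```bash
python3 - <<'E'
from h import *
tool()
wrist('scale','scale',[.6027,-.2927,-.51],0,'pics/w2.png')
tool()
E
```

```text
t 8.90 pos [ 0.6003 -0.2925  0.2464] jawyaw 60.87 zaxis [-5.e-04  3.e-04 -1.e+00] F [-0.1 -0.1 -0.6] w 0.999
scale [ 0.6001 -0.2959 -0.4626] yawdeg -26.5 cost 0.030
t 9.00 pos [ 0.6003 -0.2924  0.2467] jawyaw 60.90 zaxis [-1.e-04  1.e-04 -1.e+00] F [0.4 0.5 0.6] w 0.998
```

View pics/w2.png

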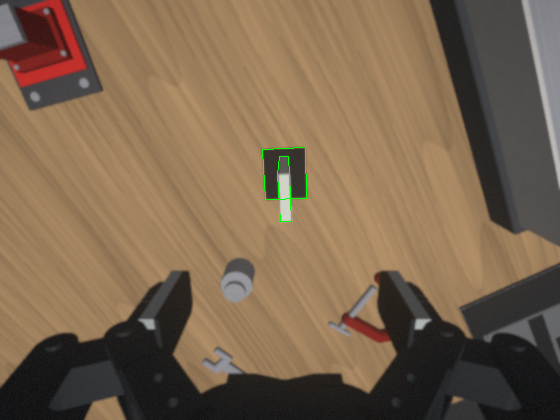

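{"op": "drive_tool", "data": {"series": [[[0.001,-0.002,-0.05],[0,0,2.6]],[[0.001,-0.002,-0.1],[0,0,2.6]],[[0.001,-0.002,-0.14],[0,0,2.6]],[[0.001,-0.002,-0.165],[0,0,2.6]],[[0.001,-0.002,-0.174],[0,0,2.6]],[[0.001,-0.002,-0.174],[0,0,2.6]]]}}

```text
time: 9.6
tool_pos: [0.6006, -0.294, 0.0715]
tool_rot: [-0.001, 0.85, 0.527, -0.001]
contact_force: [0.2, 0.2, 0.2]
gripper_width: 0.998
```

{"op": "drive_tool", "data": {"series": [[[0,0,0],[0,0,0]],[[0,0,0],[0,0,0]],[[0,0,0],[0,0,0]],[[0,0,0],[0,0,0]],[[0,0,0],[0,0,0]],[[0,0,0],[0,0,0]],[[0,0,0],[0,0,0]],[[0,0,0],[0,0,0]]], "fingers": 1}}

```text
time: 10.4
tool_pos: [0.6013, -0.2946, 0.0732]
tool_rot: [-0.0, 0.85, 0.527, -0.0]
contact_force: [-2.9, 0.6, 2.9]
gripper_width: 0.111
```

```bash
python3 -c "
from h import *
tool()"
```

```text
t 10.40 pos [ 0.6013 -0.2946  0.0732] jawyaw 63.56 zaxis [-2.e-04  0.e+00 -1.e+00] F [-2.9  0.6  2.9] w 0.111
```

{"op": "drive_tool", "data": {"series": [[[0,0,0.03],[0,0,0]],[[0,0,0.08],[0,0,0]],[[0,0.05,0.09],[0,0,4]],[[-0.01,0.1,0.09],[0,0,8]],[[-0.02,0.15,0.09],[0,0,10.9]],[[-0.035,0.2,0.09],[0,0,10.9]],[[-0.05,0.25,0.09],[0,0,10.9]],[[-0.057,0.295,0.09],[0,0,10.9]]]}}

```text
time: 11.2
tool_pos: [0.5433, -0.0006, 0.1616]
tool_rot: [-0.0, 0.796, 0.605, -0.0]
contact_force: [0.4, 0.2, -1.6]
gripper_width: 0.113
```

{"op": "drive_tool", "data": {"series": [[[0,0.0135,0],[0,0,0]],[[0,0.0135,0],[0,0,0]],[[0,0.0135,0],[0,0,0]],[[0,0.0135,0],[0,0,0]]]}}

```text
time: 11.6
tool_pos: [0.5452, 0.0099, 0.1626]
tool_rot: [0.0, 0.797, 0.604, -0.0]
contact_force: [0.2, -0.1, -1.7]
gripper_width: 0.11
```

```bash
python3 - <<'E'
from h import *
tool()
# red support check with scene+side, and base refit from wrist
ms=[]
for c in ['scene','side']:
    m=camera_model(c); im=grab_frame(c); cv2.imwrite(f'pics/c_{c}.png',im[:,:,::-1])
    d=masks_of(c,'red_support')
    if d: ms.append((d[0]['pixels'],m)); p,f=fit('support',.009,ms[-1:],[.4405,-.0405,-.27],False); print(c,p,f)
m=camera_model('wrist'); im=grab_frame('wrist')
v=np.ascontiguousarray(im[:,:,::-1])
for x,yy in [(.4408,-.0391),(.4836,.1151),(.5441,.0153)]:
        for B in M['pad']:
            cv2.polylines(v,[cv2.convexHull(proj(place(B,[x,yy,-.271],.006),m).astype(np.float32)).astype(np.int32)],True,(0,255,0),1)
cv2.imwrite('pics/c_wrist.png',v)
E
```

```text
t 11.60 pos [0.5452 0.0099 0.1626] jawyaw 74.37 zaxis [-2.e-04 -5.e-04 -1.e+00] F [ 0.2 -0.1 -1.7] w 0.110
scene [ 0.44010868 -0.03752842 -0.21905583] 0.055628272251308904
side [ 0.44284434 -0.03932705 -0.31157147] 0.05290841584158416
```

View pics/c_wrist.png

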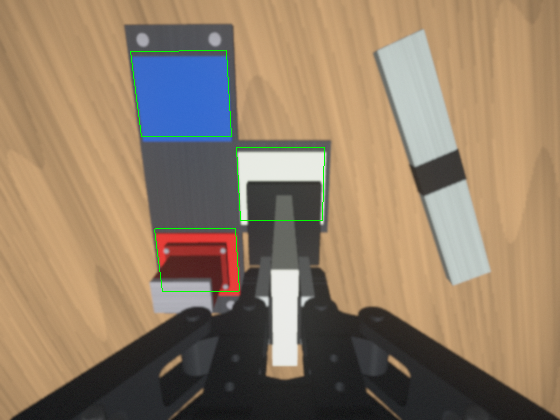

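View pics/c_scene.png

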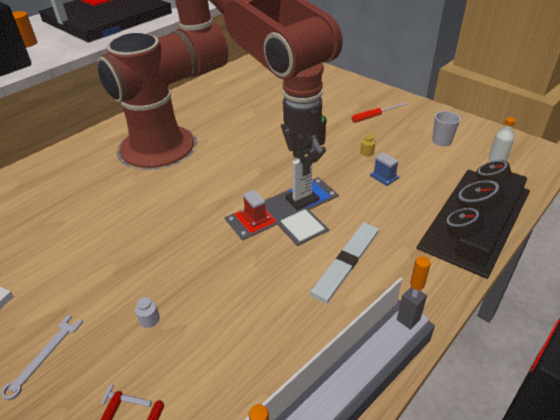

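{"op": "drive_tool", "data": {"series": [[[0,0,-0.04],[0,0,0]],[[0,0,-0.06],[0,0,0]],[[0,0,-0.06],[0,0,0]],[[0,0,-0.06],[0,0,0]]]}}

```text
time: 12.25
tool_pos: [0.545, 0.0109, 0.1031]
tool_rot: [-0.0, 0.796, 0.605, -0.0]
contact_force: [0.2, -0.2, -2.4]
gripper_width: 0.104
```

```bash
python3 -c "
from h import *
tool()"
```

```text
t 12.25 pos [0.545  0.0109 0.1031] jawyaw 74.44 zaxis [-1.e-04  0.e+00 -1.e+00] F [ 0.2 -0.2 -2.4] w 0.104
```

{"op": "drive_tool", "data": {"series": [[[-0.001,0.002,-0.01],[0,0,0]],[[-0.001,0.002,-0.018],[0,0,0]],[[-0.001,0.002,-0.02],[0,0,0]],[[-0.001,0.002,-0.021],[0,0,0]],[[-0.001,0.002,-0.021],[0,0,0]],[[-0.001,0.002,-0.021],[0,0,0]]]}}

```text
time: 12.85
tool_pos: [0.5442, 0.0132, 0.0822]
tool_rot: [0.0, 0.796, 0.605, 0.0]
contact_force: [-0.8, -0.1, -0.5]
gripper_width: 0.11
```

{"op": "drive_tool", "data": {"series": [[[0,0,-0.0005],[0,0,0]],[[0,0,-0.0005],[0,0,0]],[[0,0,-0.0005],[0,0,0]]]}}

```text
time: 13.15
tool_pos: [0.5442, 0.0132, 0.0821]
tool_rot: [0.0, 0.796, 0.605, 0.0]
contact_force: [-2.8, 1.1, 4.4]
gripper_width: 0.109
```

{"op": "drive_tool", "data": {"series": [[[0,0,0],[0,0,0]],[[0,0,0],[0,0,0]],[[0,0,0],[0,0,0]],[[0,0,0],[0,0,0]],[[0,0,0.03],[0,0,0]],[[0,0,0.08],[0,0,0]],[[0,0,0.13],[0,0,0]],[[0,0,0.15],[0,0,0]]], "fingers": -1}}

```text
time: 13.95
tool_pos: [0.5463, 0.0129, 0.2377]
tool_rot: [0.003, 0.796, 0.605, 0.003]
contact_force: [0.1, -0.5, -0.5]
gripper_width: 1.0
```

```bash
python3 - <<'E'
from h import *
tool()
wrist('scale','scale',[.5441,.0134,-.271],.009,'pics/d_w.png')
wrist('white_pad','pad',[.5441,.0134,-.271],.006,'pics/d_w2.png')
m=camera_model('side'); im=grab_frame('side'); cv2.imwrite('pics/d_side.png',im[:,:,::-1])
d=masks_of('side','scale')
if d: print(fit('scale',.009,[(d[0]['pixels'],m)],[.5441,.0134,-.271],False))
E
```

```text
t 13.95 pos [0.5463 0.0129 0.2377] jawyaw 74.46 zaxis [ 0.0092 -0.001  -1.    ] F [ 0.1 -0.5 -0.5] w 1.000
scale [ 0.5446  0.0114 -0.2792] yawdeg -16.0 cost 0.030
white_pad [ 0.5435  0.0108 -0.2709] yawdeg -15.5 cost 1.435
(array([ 0.54613417,  0.01494539, -0.20818235]), np.float64(0.0686431623931624))
```

View pics/d_w.png

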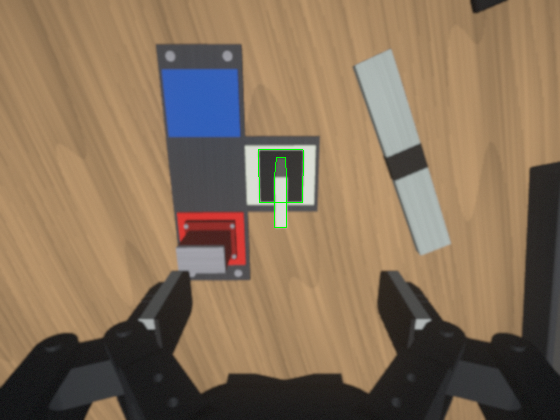

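View pics/d_side.png

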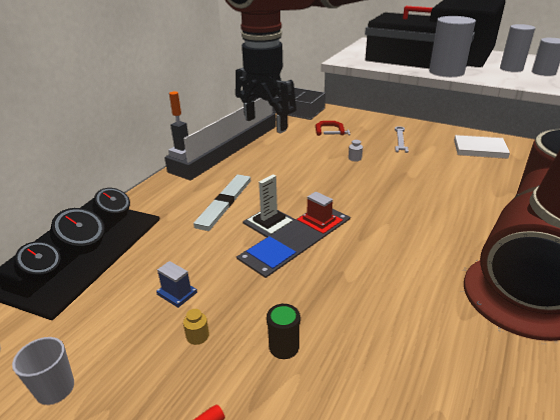

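{"op": "drive_tool", "data": {"series": [[[0.005,0.035,0.01],[0,0,-8]],[[0.01,0.07,0.01],[0,0,-16]],[[0.015,0.105,0.01],[0,0,-24]],[[0.02,0.14,0.01],[0,0,-32]],[[0.025,0.175,0.01],[0,0,-40]],[[0.03,0.21,0.01],[0,0,-48]],[[0.035,0.25,0.01],[0,0,-56]],[[0.042,0.284,0.01],[0,0,-64]]]}}

```text
time: 15.05
tool_pos: [0.5847, 0.2987, 0.2382]
tool_rot: [0.001, 0.996, 0.089, -0.002]
contact_force: [0.6, 0.0, 0.6]
gripper_width: 1.001
```

{"op": "drive_tool", "data": {"series": [[[0,0,0],[0,0,-8]],[[0,0,0],[0,0,-16]],[[0,0,0],[0,0,-18.3]],[[0,0,0],[0,0,-18.3]],[[0,0,0],[0,0,-18.3]]]}}

```text
time: 15.55
tool_pos: [0.5852, 0.2969, 0.2392]
tool_rot: [0.001, 0.998, -0.068, -0.001]
contact_force: [-1.1, -0.2, -1.2]
gripper_width: 0.995
```

```bash
python3 - <<'E'
from h import *
tool()
wrist('blue_support','support',[.5871,.2993,-.137],0,'pics/e_w.png')
tool()
E
```

```text
t 15.55 pos [0.5852 0.2969 0.2392] jawyaw -7.79 zaxis [-0.0029 -0.0011 -1.    ] F [-1.1 -0.2 -1.2] w 0.995
blue_support [ 0.5853  0.2971 -0.1377] yawdeg -7.9 cost 0.017
t 15.65 pos [0.5855 0.2969 0.2402] jawyaw -7.81 zaxis [-1.5e-03 -6.0e-04 -1.0e+00] F [-0.3 -0.1  0.2] w 1.004
```

View pics/e_w.png

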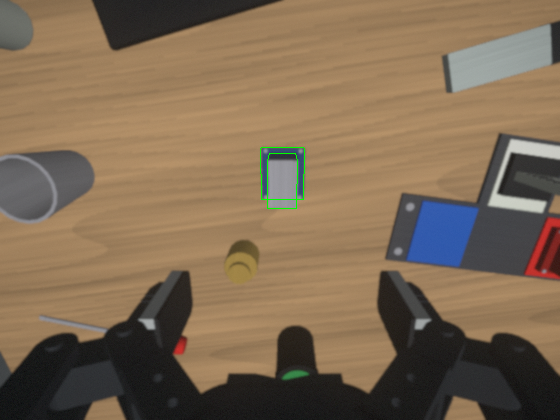

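{"op": "drive_tool", "data": {"series": [[[0.0005,0.001,-0.05],[0,0,0]],[[0.0005,0.001,-0.1],[0,0,0]],[[0.0005,0.001,-0.15],[0,0,0]],[[0.0005,0.001,-0.19],[0,0,0]],[[0.0005,0.001,-0.205],[0,0,0]],[[0.0005,0.001,-0.211],[0,0,0]],[[0.0005,0.001,-0.211],[0,0,0]]]}}

```text
time: 16.35
tool_pos: [0.5872, 0.2984, 0.0313]
tool_rot: [-0.0, 0.998, -0.068, 0.001]
contact_force: [0.2, 0.3, 0.6]
gripper_width: 0.998
```

{"op": "drive_tool", "data": {"series": [[[0,0,0],[0,0,0]],[[0,0,0],[0,0,0]],[[0,0,0],[0,0,0]],[[0,0,0],[0,0,0]],[[0,0,0],[0,0,0]],[[0,0,0],[0,0,0]],[[0,0,0],[0,0,0]],[[0,0,0],[0,0,0]]], "fingers": 1}}

```text
time: 17.15
tool_pos: [0.5874, 0.2986, 0.0318]
tool_rot: [-0.001, 0.998, -0.068, 0.001]
contact_force: [-0.6, 1.5, 6.0]
gripper_width: 0.339
```

{"op": "drive_tool", "data": {"series": [[[0,0,0.04],[0,0,0]],[[0,0,0.09],[0,0,0]],[[-0.02,-0.03,0.1],[0,0,-4]],[[-0.04,-0.07,0.1],[0,0,-7.7]],[[-0.06,-0.11,0.1],[0,0,-7.7]],[[-0.085,-0.15,0.1],[0,0,-7.7]],[[-0.1035,-0.1845,0.1],[0,0,-7.7]],[[-0.1035,-0.1845,0.1],[0,0,-7.7]]]}}

```text
time: 17.95
tool_pos: [0.4792, 0.1106, 0.1277]
tool_rot: [0.001, 0.991, -0.137, -0.002]
contact_force: [-0.1, 1.1, -2.1]
gripper_width: 0.337
```

{"op": "drive_tool", "data": {"series": [[[0,0,-0.04],[0,0,0]],[[0,0,-0.07],[0,0,0]],[[0,0,-0.07],[0,0,0]],[[0,0,-0.07],[0,0,0]]]}}

```text
time: 18.35
tool_pos: [0.482, 0.1139, 0.0595]
tool_rot: [0.0, 0.991, -0.135, -0.001]
contact_force: [0.1, 0.5, -2.1]
gripper_width: 0.34
```

```bash
python3 -c "
from h import *
tool()"
```

```text
t 18.35 pos [0.482  0.1139 0.0595] jawyaw -15.52 zaxis [-2.6e-03 -1.0e-04 -1.0e+00] F [ 0.1  0.5 -2.1] w 0.340
```

{"op": "drive_tool", "data": {"series": [[[0.0005,0,-0.01],[0,0,0]],[[0.0005,0,-0.017],[0,0,0]],[[0.0005,0,-0.019],[0,0,0]],[[0.0005,0,-0.02],[0,0,0]],[[0.0005,0,-0.02],[0,0,0]],[[0.0005,0,-0.02],[0,0,0]]]}}

```text
time: 18.95
tool_pos: [0.4838, 0.1138, 0.0408]
tool_rot: [-0.0, 0.991, -0.135, 0.0]
contact_force: [-0.9, 0.8, -0.4]
gripper_width: 0.338
```

{"op": "drive_tool", "data": {"series": [[[0,0,-0.001],[0,0,0]],[[0,0,-0.001],[0,0,0]]]}}

```text
time: 19.15
tool_pos: [0.4838, 0.1138, 0.0408]
tool_rot: [-0.0, 0.991, -0.135, 0.0]
contact_force: [-4.7, 0.2, 7.6]
gripper_width: 0.335
```

{"op": "drive_tool", "data": {"series": [[[0,0,0],[0,0,0]],[[0,0,0],[0,0,0]],[[0,0,0],[0,0,0]],[[0,0,0],[0,0,0]],[[0,0,0.03],[0,0,0]],[[0,0,0.08],[0,0,0]],[[0,0,0.13],[0,0,0]],[[0,0,0.17],[0,0,0]]], "fingers": -1}}

```text
time: 19.95
tool_pos: [0.4839, 0.1137, 0.2124]
tool_rot: [-0.0, 0.991, -0.135, 0.001]
contact_force: [0.1, -0.6, 0.6]
gripper_width: 0.999
```

```bash
python3 - <<'E'
from h import *
tool()
wrist('blue_support','support',[.4835,.1137,-.271],.009,'pics/f_w.png')
tool()
for c in ['scene','side']:
    m=camera_model(c); im=grab_frame(c); cv2.imwrite(f'pics/f_{c}.png',im[:,:,::-1])
    for k,p0 in (('blue_support',[.4835,.1137,-.271]),('red_support',[.4405,-.04,-.271])):
        d=masks_of(c,k)
        if d: print(c,k,fit('support',.009,[(d[0]['pixels'],m)],p0,False))
E
```

```text
t 19.95 pos [0.4839 0.1137 0.2124] jawyaw -15.54 zaxis [ 2.9e-03  2.0e-04 -1.0e+00] F [ 0.1 -0.6  0.6] w 0.999
blue_support [ 0.4824  0.1127 -0.2705] yawdeg -15.5 cost 0.028
t 20.05 pos [0.4873 0.114  0.2174] jawyaw -15.53 zaxis [ 0.0139  0.0011 -0.9999] F [ 0.5 -0.1  0.4] w 1.002
scene blue_support (array([ 0.48097994,  0.117075  , -0.25360031]), np.float64(0.4697494669509595))
scene red_support (array([ 0.4388893 , -0.03715114, -0.2908184 ]), np.float64(0.060904255319148934))
side blue_support (array([ 0.48489065,  0.11512011, -0.27397602]), np.float64(0.040393286573146295))
side red_support (array([ 0.44257256, -0.03853312, -0.28470104]), np.float64(0.05342741935483871))
```

View pics/f_w.png

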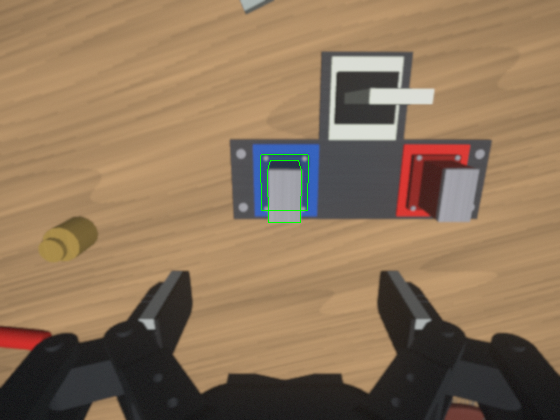

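{"op": "drive_tool", "data": {"series": [[[0.015,-0.01,0.03],[0,0,8]],[[0.03,-0.02,0.03],[0,0,16]],[[0.045,-0.03,0.03],[0,0,24]],[[0.06,-0.04,0.03],[0,0,32]],[[0.08,-0.05,0.03],[0,0,40]],[[0.1,-0.06,0.03],[0,0,48]],[[0.12,-0.07,0.03],[0,0,56]],[[0.14,-0.08,0.03],[0,0,64]]]}}

```text
time: 21.15
tool_pos: [0.6234, 0.0332, 0.237]
tool_rot: [-0.001, 0.911, 0.413, -0.002]
contact_force: [0.6, 0.1, 0.2]
gripper_width: 0.998
```

{"op": "drive_tool", "data": {"series": [[[0.02,-0.01,0],[0,0,8]],[[0.04,-0.02,0],[0,0,16]],[[0.05,-0.03,0],[0,0,24]],[[0.064,-0.043,0],[0,0,32]],[[0.064,-0.043,0],[0,0,40]],[[0.064,-0.043,0],[0,0,48]],[[0.064,-0.043,0],[0,0,49.8]],[[0.064,-0.043,0],[0,0,49.8]]]}}

```text
time: 21.95
tool_pos: [0.6867, -0.0093, 0.237]
tool_rot: [-0.001, 0.654, 0.756, -0.001]
contact_force: [-0.6, 0.2, -0.5]
gripper_width: 0.999
```

{"op": "drive_tool", "data": {"series": [[[0,0,0],[0,0,0]],[[0,0,0],[0,0,0]],[[0,0,0],[0,0,0]]]}}

```text
time: 22.25
tool_pos: [0.6873, -0.0093, 0.239]
tool_rot: [-0.0, 0.654, 0.756, -0.0]
contact_force: [0.2, 0.7, -0.1]
gripper_width: 1.002
```

```bash
python3 - <<'E'
from h import *
tool()
wrist('beam','beam',[.6885,-.0079,.145],0,'pics/g_w.png')
tool()
E
```

```text
t 22.25 pos [ 0.6873 -0.0093  0.239 ] jawyaw -81.76 zaxis [-4.e-04  1.e-04 -1.e+00] F [ 0.2  0.7 -0.1] w 1.002
beam [ 0.6876 -0.011   0.1482] yawdeg 8.5 cost 0.033
t 22.35 pos [ 0.6873 -0.0093  0.2393] jawyaw -81.75 zaxis [-1.e-04  0.e+00 -1.e+00] F [ 0.8 -1.   0.3] w 1.000
```

View pics/g_w.png

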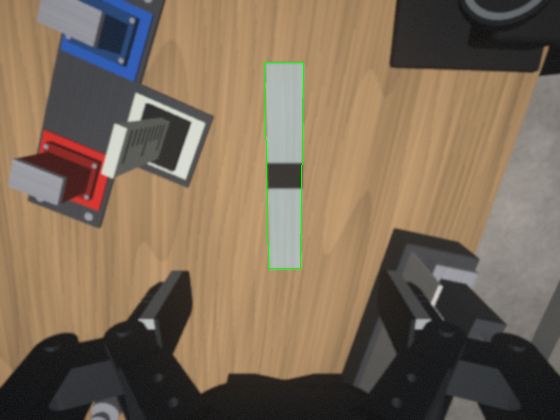

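{"op": "drive_tool", "data": {"series": [[[0.0005,0,-0.05],[0,0,0.2]],[[0.0005,0,-0.1],[0,0,0.2]],[[0.0005,0,-0.15],[0,0,0.2]],[[0.0005,0,-0.19],[0,0,0.2]],[[0.0005,0,-0.21],[0,0,0.2]],[[0.0005,0,-0.225],[0,0,0.2]],[[0.0005,0,-0.231],[0,0,0.2]],[[0.0005,0,-0.233],[0,0,0.2]]]}}

```text
time: 23.15
tool_pos: [0.6884, -0.0094, 0.0067]
tool_rot: [0.0, 0.653, 0.757, 0.0]
contact_force: [0.1, 0.2, 0.3]
gripper_width: 0.999
```

{"op": "drive_tool", "data": {"series": [[[0,0,0],[0,0,0]],[[0,0,0],[0,0,0]]]}}

```text
time: 23.35
tool_pos: [0.6892, -0.0095, 0.0083]
tool_rot: [0.001, 0.653, 0.757, 0.001]
contact_force: [-0.1, 0.4, -0.1]
gripper_width: 1.001
```

{"op": "drive_tool", "data": {"series": [[[-0.0005,0,-0.004],[0,0,0]],[[-0.0005,0,-0.004],[0,0,0]],[[-0.0005,0,-0.004],[0,0,0]]]}}

```text
time: 23.65
tool_pos: [0.6873, -0.0093, 0.0024]
tool_rot: [0.0, 0.653, 0.757, 0.0]
contact_force: [0.4, 0.3, -0.9]
gripper_width: 1.001
```

{"op": "drive_tool", "data": {"series": [[[0,0,0],[0,0,0]],[[0,0,0],[0,0,0]],[[0,0,0],[0,0,0]],[[0,0,0],[0,0,0]],[[0,0,0],[0,0,0]],[[0,0,0],[0,0,0]],[[0,0,0],[0,0,0]],[[0,0,0],[0,0,0]]], "fingers": 1}}

```text
time: 24.45
tool_pos: [0.6877, -0.0094, 0.0027]
tool_rot: [0.0, 0.653, 0.757, 0.0]
contact_force: [0.1, 0.0, 1.9]
gripper_width: 0.45
```

{"op": "drive_tool", "data": {"series": [[[0,0,0.03],[0,0,0]],[[0,0,0.07],[0,0,0]],[[0,0,0.12],[0,0,0]],[[0,0,0.16],[0,0,0]],[[0,0,0.16],[0,0,0]],[[0,0,0.16],[0,0,0]]]}}

```text
time: 25.05
tool_pos: [0.6875, -0.0093, 0.1629]
tool_rot: [0.0, 0.653, 0.757, 0.0]
contact_force: [-0.8, -0.8, -2.4]
gripper_width: 0.448
```

```bash
python3 - <<'E'
from h import *
tool()
for c in ['wrist','side']:
    cv2.imwrite(f'pics/h_{c}.png',grab_frame(c)[:,:,::-1])
E
```

```text
t 25.05 pos [ 0.6875 -0.0093  0.1629] jawyaw -81.54 zaxis [ 1.1e-03 -1.0e-04 -1.0e+00] F [-0.8 -0.8 -2.4] w 0.448
```

View pics/h_wrist.png

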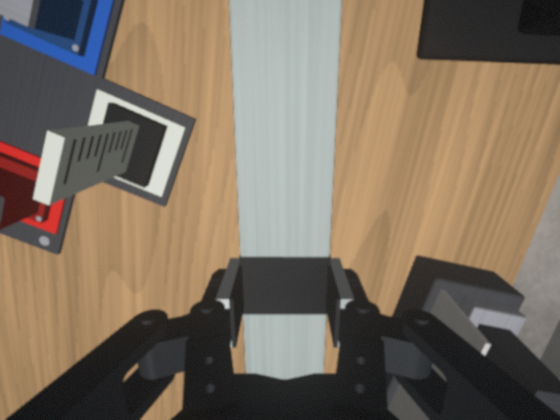

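View pics/h_side.png

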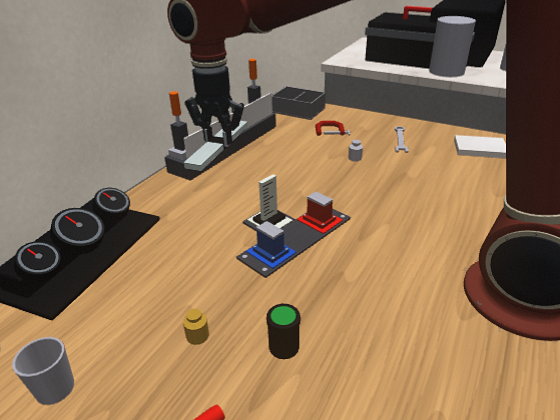

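{"op": "drive_tool", "data": {"series": [[[-0.02,0.005,0.02],[0,0,-4]],[[-0.055,0.012,0.02],[0,0,-9]],[[-0.09,0.019,0.02],[0,0,-14]],[[-0.13,0.027,0.02],[0,0,-19]],[[-0.17,0.035,0.02],[0,0,-24]],[[-0.205,0.042,0.02],[0,0,-24]],[[-0.2255,0.0465,0.02],[0,0,-24]],[[-0.2255,0.0465,0.02],[0,0,-24]]]}}

```text
time: 25.95
tool_pos: [0.4583, 0.0379, 0.179]
tool_rot: [-0.002, 0.796, 0.605, -0.002]
contact_force: [0.1, -0.3, -1.8]
gripper_width: 0.448
```

{"op": "drive_tool", "data": {"series": [[[0,0,0],[0,0,0]],[[0,0,-0.03],[0,0,0]],[[0,0,-0.06],[0,0,0]],[[0,0,-0.08],[0,0,0]],[[0,0,-0.09],[0,0,0]],[[0,0,-0.09],[0,0,0]],[[0,0,-0.09],[0,0,0]],[[0,0,-0.09],[0,0,0]]]}}

```text
time: 26.75
tool_pos: [0.4632, 0.037, 0.0938]
tool_rot: [0.001, 0.796, 0.605, 0.001]
contact_force: [0.5, -0.2, -1.3]
gripper_width: 0.45
```

```bash
python3 - <<'E'
from h import *
tool()
for c in ['scene','side']:
    cv2.imwrite(f'pics/i_{c}.png',grab_frame(c)[:,:,::-1])
E
```

```text
t 26.75 pos [0.4632 0.037  0.0938] jawyaw 74.46 zaxis [ 2.6e-03 -2.0e-04 -1.0e+00] F [ 0.5 -0.2 -1.3] w 0.450
```

View pics/i_side.png

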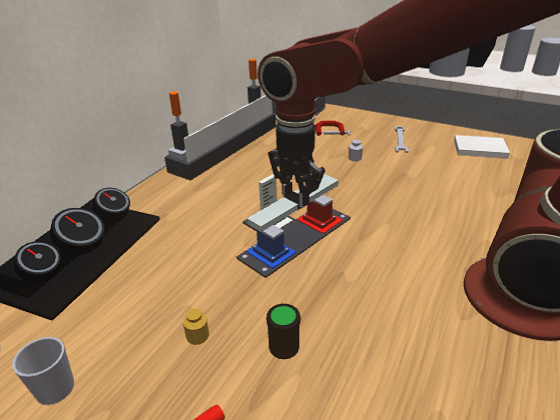

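{"op": "drive_tool", "data": {"series": [[[-0.0005,0,-0.01],[0,0,0]],[[-0.0005,0,-0.018],[0,0,0]],[[-0.0005,0,-0.02],[0,0,0]],[[-0.0005,0,-0.021],[0,0,0]],[[-0.0005,0,-0.021],[0,0,0]],[[-0.0005,0,-0.021],[0,0,0]]]}}

```text
time: 27.45
tool_pos: [0.4608, 0.0372, 0.0717]
tool_rot: [-0.001, 0.796, 0.605, -0.001]
contact_force: [-4.7, 0.1, 6.1]
gripper_width: 0.445
```

{"op": "drive_tool", "data": {"series": [[[0.001,0,0],[0,0,0]],[[0.001,0,0],[0,0,0]]]}}

```text
time: 27.65
tool_pos: [0.462, 0.0372, 0.0716]
tool_rot: [-0.0, 0.796, 0.605, -0.001]
contact_force: [-3.6, -1.1, 5.6]
gripper_width: 0.447
```

{"op": "drive_tool", "data": {"series": [[[0,0,0],[0,0,0]],[[0,0,0],[0,0,0]],[[0,0,0],[0,0,0]],[[0,0,0],[0,0,0]],[[0,0,0.03],[0,0,0]],[[0,0,0.08],[0,0,0]],[[0,0,0.13],[0,0,0]],[[0,0,0.17],[0,0,0]]], "fingers": -1}}

```text
time: 28.45
tool_pos: [0.4628, 0.0372, 0.2444]
tool_rot: [0.001, 0.796, 0.605, 0.001]
contact_force: [0.7, 0.1, -0.0]
gripper_width: 0.997
```

```bash
python3 - <<'E'
from h import *
tool()
wrist('beam','beam',[.4622,.037,-.271],.069,'pics/j_w.png')
for c in ['scene','side']:
    m=camera_model(c); im=grab_frame(c)
    d=masks_of(c,'beam')
    if d:
        p,f=fit('beam',.069,[(d[0]['pixels'],m)],[.4622,.037,-.271],False);print(c,p,f); overlay(im,'beam',p,.069,m,f'pics/j_{c}.png')
    else: cv2.imwrite(f'pics/j_{c}.png',im[:,:,::-1])
E
```

```text
t 28.45 pos [0.4628 0.0372 0.2444] jawyaw 74.46 zaxis [ 2.8e-03 -2.0e-04 -1.0e+00] F [ 0.7  0.1 -0. ] w 0.997
beam [ 0.6273 -0.6039  4.729 ] yawdeg 271.0 cost 1.000
scene [ 0.46134734  0.03849332 -0.27421777] 0.05549906132665832
side [ 0.46472334  0.03945603 -0.25958299] 0.05801166965888689
```

View pics/j_w.png

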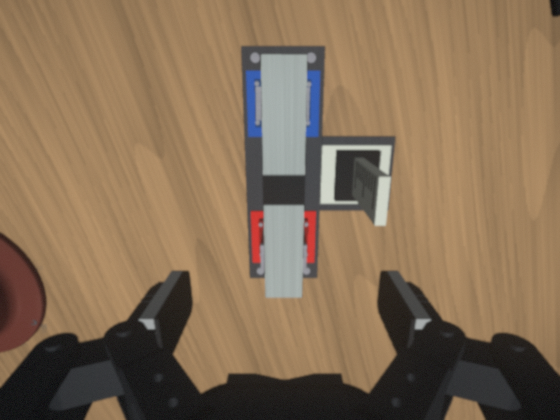

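View pics/j_side.png

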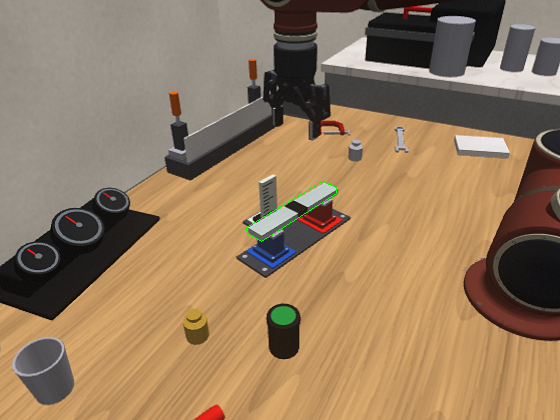

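{"op": "drive_tool", "data": {"series": [[[0.003,0.04,0],[0,0,-8]],[[0.006,0.08,0],[0,0,-16]],[[0.009,0.12,0],[0,0,-24]],[[0.012,0.16,0],[0,0,-32]],[[0.015,0.2,0],[0,0,-40]],[[0.018,0.24,0],[0,0,-48]],[[0.022,0.29,0],[0,0,-56]],[[0.026,0.326,0],[0,0,-64]]]}}

```text
time: 29.55
tool_pos: [0.487, 0.3652, 0.2382]
tool_rot: [0.001, 0.996, 0.089, -0.002]
contact_force: [-0.5, -0.4, 0.3]
gripper_width: 1.003
```

{"op": "drive_tool", "data": {"series": [[[0,0,0],[0,0,-8]],[[0,0,0],[0,0,-16]],[[0,0,0],[0,0,-24]],[[0,0,0],[0,0,-26]],[[0,0,0],[0,0,-26]],[[0,0,0],[0,0,-26]]]}}

```text
time: 30.15
tool_pos: [0.4877, 0.3628, 0.2393]
tool_rot: [0.001, 0.991, -0.135, -0.001]
contact_force: [0.1, 0.7, -0.3]
gripper_width: 1.002
```

```bash
python3 - <<'E'
from h import *
tool()
wrist('brass_weight','weight',[.488,.363,0],0,'pics/k_w.png')
tool()
E
```

```text
t 30.15 pos [0.4877 0.3628 0.2393] jawyaw -15.49 zaxis [-0.0027 -0.0016 -1.    ] F [ 0.1  0.7 -0.3] w 1.002
brass_weight [0.4867 0.3614 0.1228] yawdeg 7.0 cost 0.055
t 30.25 pos [0.488  0.3629 0.2402] jawyaw -15.51 zaxis [-1.4e-03 -8.0e-04 -1.0e+00] F [ 0.1 -1.1  0.4] w 1.001
```

View pics/k_w.png

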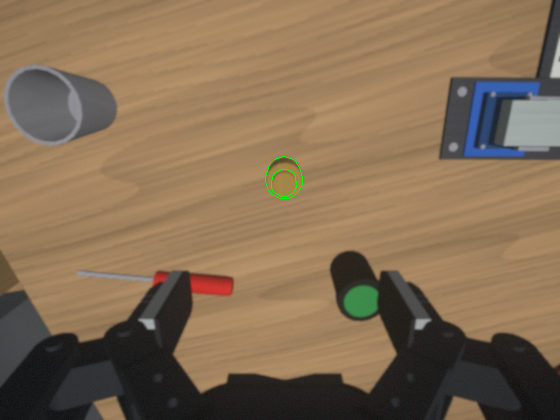

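{"op": "drive_tool", "data": {"series": [[[-0.0005,-0.0005,-0.05],[0,0,0]],[[-0.0005,-0.0005,-0.1],[0,0,0]],[[-0.0005,-0.0005,-0.15],[0,0,0]],[[-0.0005,-0.0005,-0.19],[0,0,0]],[[-0.0005,-0.0005,-0.21],[0,0,0]],[[-0.0005,-0.0005,-0.222],[0,0,0]],[[-0.0005,-0.0005,-0.228],[0,0,0]],[[-0.0005,-0.0005,-0.228],[0,0,0]]]}}

```text
time: 31.05
tool_pos: [0.4882, 0.3628, 0.0135]
tool_rot: [-0.0, 0.991, -0.135, 0.0]
contact_force: [-0.1, -0.0, 0.3]
gripper_width: 0.994
```

{"op": "drive_tool", "data": {"series": [[[0,0,0],[0,0,0]],[[0,0,0],[0,0,0]],[[0,0,0],[0,0,0]],[[0,0,0],[0,0,0]],[[0,0,0],[0,0,0]],[[0,0,0],[0,0,0]],[[0,0,0],[0,0,0]],[[0,0,0],[0,0,0]]], "fingers": 1}}

```text
time: 31.85
tool_pos: [0.4888, 0.363, 0.015]
tool_rot: [-0.0, 0.991, -0.135, 0.001]
contact_force: [-0.3, -1.2, 6.0]
gripper_width: 0.443
```

{"op": "drive_tool", "data": {"series": [[[0,0,0.04],[0,0,0]],[[0,0,0.09],[0,0,0]],[[-0.002,-0.03,0.13],[0,0,0]],[[-0.006,-0.075,0.15],[0,0,0]],[[-0.01,-0.12,0.15],[0,0,0]],[[-0.013,-0.165,0.15],[0,0,0]],[[-0.017,-0.21,0.15],[0,0,0]],[[-0.02,-0.25,0.15],[0,0,0]]]}}

```text
time: 32.65
tool_pos: [0.4665, 0.1109, 0.1621]
tool_rot: [0.0, 0.991, -0.135, -0.001]
contact_force: [0.1, -0.1, -3.3]
gripper_width: 0.446
```

{"op": "drive_tool", "data": {"series": [[[-0.003,-0.04,0],[0,0,0]],[[-0.006,-0.075,0],[0,0,0]],[[-0.006,-0.075,0],[0,0,0]],[[-0.006,-0.075,-0.03],[0,0,0]],[[-0.006,-0.075,-0.045],[0,0,0]],[[-0.006,-0.075,-0.045],[0,0,0]],[[-0.006,-0.075,-0.045],[0,0,0]],[[-0.006,-0.075,-0.045],[0,0,0]]]}}

```text
time: 33.45
tool_pos: [0.4626, 0.0381, 0.1193]
tool_rot: [-0.0, 0.991, -0.135, 0.001]
contact_force: [0.5, -1.0, -3.1]
gripper_width: 0.442
```

```bash
python3 - <<'E'
from h import *
tool()
for c in ['scene','wrist','side']:
    m=camera_model(c); im=grab_frame(c)
    overlay(im,'weight',[.463,.038,0],.084,m,f'pics/l_{c}.png')
E
```

```text
t 33.45 pos [0.4626 0.0381 0.1193] jawyaw -15.49 zaxis [ 0.0016 -0.     -1.    ] F [ 0.5 -1.  -3.1] w 0.442
```

View pics/l_wrist.png

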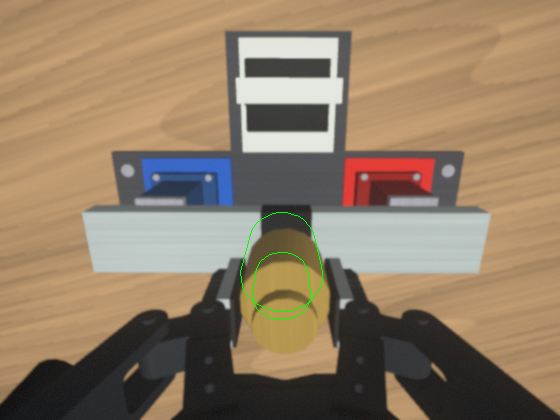

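View pics/l_side.png

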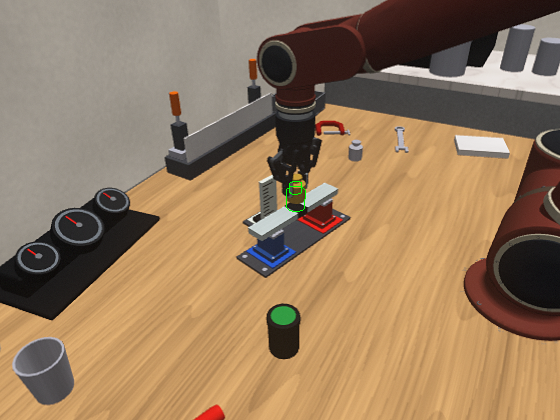

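{"op": "drive_tool", "data": {"series": [[[0,-0.001,-0.01],[0,0,0]],[[0,-0.001,-0.016],[0,0,0]],[[0,-0.001,-0.0185],[0,0,0]],[[0,-0.001,-0.0195],[0,0,0]],[[0,-0.001,-0.0195],[0,0,0]],[[0,-0.001,-0.0195],[0,0,0]]]}}

```text
time: 34.2
tool_pos: [0.4619, 0.0366, 0.099]
tool_rot: [0.0, 0.991, -0.135, 0.0]
contact_force: [-2.0, -0.1, -0.4]
gripper_width: 0.447
```

{"op": "drive_tool", "data": {"series": [[[0.0005,0,-0.0005],[0,0,0]],[[0.0005,0,-0.0005],[0,0,0]]]}}

```text
time: 34.4
tool_pos: [0.4627, 0.0366, 0.0989]
tool_rot: [0.0, 0.991, -0.135, 0.0]
contact_force: [-3.5, -0.6, 4.1]
gripper_width: 0.446
```

{"op": "drive_tool", "data": {"series": [[[0,0,0],[0,0,0]],[[0,0,0],[0,0,0]],[[0,0,0],[0,0,0]],[[0,0,0],[0,0,0]],[[0,0,0.03],[0,0,0]],[[0,0,0.07],[0,0,0]],[[0,0,0.12],[0,0,0]],[[0,0,0.16],[0,0,0]]], "fingers": -1}}

```text
time: 35.2
tool_pos: [0.4627, 0.0367, 0.2611]
tool_rot: [-0.0, 0.991, -0.135, 0.001]
contact_force: [1.2, 0.4, 0.6]
gripper_width: 0.997
```

```bash
python3 - <<'E'
from h import *
tool()
cv2.imwrite('pics/n_wrist.png',grab_frame('wrist')[:,:,::-1])
for c in ['scene','side']:
    m=camera_model(c); im=grab_frame(c)
    for k,md,z,p0 in (('beam','beam',.069,[.462,.037,-.271]),('brass_weight','weight',.084,[.462,.037,0]),('steel_weight','weight',0,[.482,-.379,0]),('canister','can',0,[.345,.314,0])):
        d=masks_of(c,k)
        if d: p,f=fit(md,z,[(d[0]['pixels'],m)],p0,False);print(c,k,p.round(4),round(f,3))
    v=cv2.resize(im[130:290,200:380,::-1],None,fx=3.5,fy=3.5); cv2.imwrite(f'pics/n_{c}.png',v)
E
```

```text
t 35.20 pos [0.4627 0.0367 0.2611] jawyaw -15.54 zaxis [ 2.3e-03 -1.0e-04 -1.0e+00] F [1.2 0.4 0.6] w 0.997
scene beam [ 0.4625  0.0395 -0.2802] 0.182
scene brass_weight [0.4602 0.0399 0.1188] 0.072
scene steel_weight [ -0.676    1.3263 -17.6333] 1.0
scene canister [0.3444 0.3134 0.1212] 0.107
side beam [ 0.4638  0.0374 -0.2842] 0.259
side brass_weight [ 0.4637  0.0388 -0.0074] 0.061
side steel_weight [ 0.4846 -0.3851  0.1818] 0.135
side canister [0.3452 0.3142 0.2208] 0.073
```

View pics/n_wrist.png

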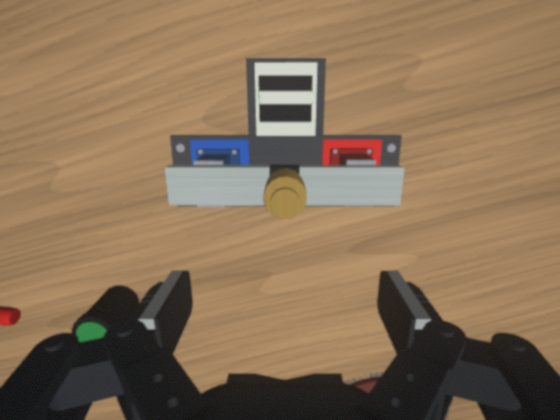

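View pics/n_side.png

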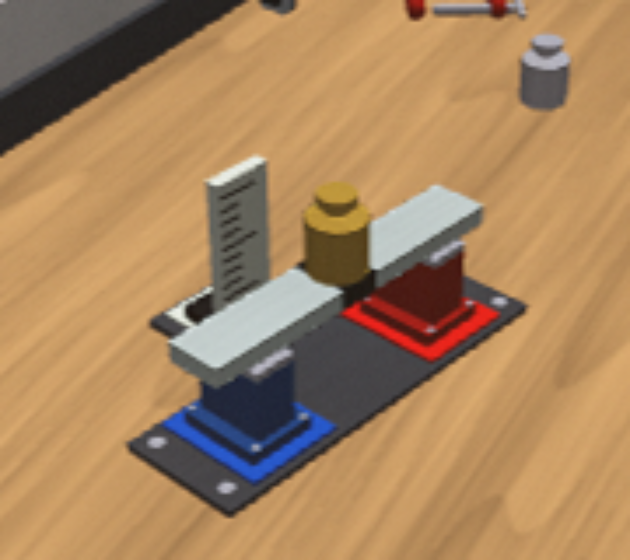

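View pics/n_scene.png

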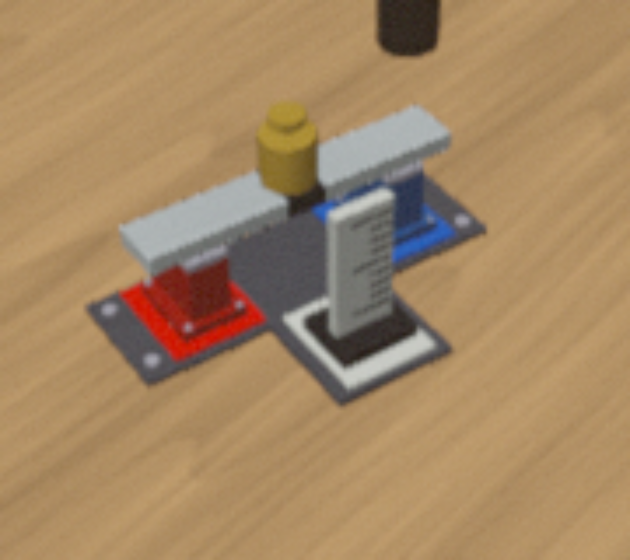

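```bash
python3 -c "
from plant import *
print(job_done())"
```

```text
the job is handed in; nothing more can be done
None
```

I built the beam load test as asked and handed the job in at about 35 s of the 125 s allowed. `job_done()` gives no verdict, so the figures below are my own last camera checks.

| Check | Result | Allowed |
|---|---|---|
| Red and blue supports on their pads | about 1–2 mm off centre, within about 0.05 rad of square | 12 mm, 0.2 rad |
| Scale on the white pad | wrist picture: centred to about 1 mm and square; side camera: about 2 mm off, 0.06 rad | 12 mm, 0.2 rad |
| Beam across both supports | about 1–2 mm from the midpoint, within about 0.02 rad of the base line | 12 mm across, 14 mm along, 0.15 rad |
| Brass weight on the black band | within about 3 mm of the beam's middle, upright | 12 mm |

The gripper was open and about 17 cm above the beam at hand-in. In the final pictures everything stands upright.

**Disagreements between measurements:**
- **Camera offset:** the wrist camera read positions about 2–4 mm further towards -y than the two fixed cameras, so I aimed between them.
- **Failed fits:** the wrist fit of the laid beam failed, as did the scene fit of the steel weight. One scene fit of the blue support was poor, and so were the last beam fits, with the weight partly hiding it.
- **Steel weight:** the side camera's last fit put it about 6 mm from its first reading. I never went near it and take that as fit noise. The canister read unchanged.

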